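Clear the cage front and ease the sagging bolt

TASK

The equipment cage has to be opened for a colleague: first clear the black wall charger from in front of its gate into the open top drawer of the steel drawer unit and slide that drawer fully shut. Then lift the sagging barrel bolt's knob so the bolt rises over the bent-up lip of its keeper while you pull it back all the way out of the keeper, and swing the gate about a hand's breadth (9 or 10 cm at its free edge) ajar. The gate springs shut by itself, so finish while still holding it ajar with the gripper; leave everything else on the bench where it is.

Things in the scene. Friction and masses are not known exactly. Their poses are not given: they have to be found in the camera images.
- charger_mid (a point): centre of the black wall charger, a block 65 mm long (its x axis, two steel prongs stick out a further 17 mm at +x), 45 mm wide (y) and 30 mm high (z), 140 g, lying flat on the bench in front of the cage; this point is 15 mm above its underside
- drawers: grey steel two-drawer unit standing on the bench, 260 mm deep (x), 260 mm wide (y), 150 mm high, blue drawer fronts; origin at the centre of its underside; the drawers open along its own -x; fixed
- drawers_drawer0 (a joint): how far the top drawer is open, in m; 0 = fully shut, grows as it slides out along the unit's -x; it starts open, moves with about 1 N of friction and stays where it is left
- drawers_drawer0_handle (a point): middle of the top drawer's aluminium bar handle (bar 120 mm long, along the unit's y, 35 mm in front of the drawer front), moves with the drawer; the unit's top is about 38 mm above it
- drawer_floor (a point): point on the floor of the top drawer, midway across and 68 mm behind the inside of its front, moves with the drawer; the drawer is 218 mm wide inside, its side walls rise 43 mm above this floor, its front 52 mm
- cage: low mesh-sided equipment cage with aluminium frame, 240 mm deep (x), 340 mm wide (y), 200 mm high; origin at the centre of its underside; its gate is in the face towards its own -x, the latch post and keeper are at the +y end of that face, the gate's hinges at the -y end; fixed. It stands so that the gate faces the robot's right
- gate_hinge (a point): point on the vertical hinge line of the gate, at the height of the bolt's rear guide (172 mm); the leaf is 270 mm wide, 18 mm thick, from 12 to 197 mm above the bench; this point's own x and y axes turn with the gate: y runs along the leaf from hinge to free edge, -x is outwards, the way it opens
- gate_edge (a point): top of the gate's free edge, mid-thickness
- gate (a joint): opening angle of the gate in rad: 0 = shut, grows as it opens outwards (cage -x), positive about the vertical; 0.35 leaves the free edge about 95 mm ajar; a spring closes it with 0.3 N m at 0 and 1 N m more per rad. It cannot open while the bolt's nose is in the keeper
- bolt (a joint): how far the bolt is drawn, in m: near 0 = shot, up to 0.045 = fully drawn towards the hinge; from 0.030 its nose is clear of the keeper; about 1.5 N of friction, stays where it is left. An 18 mm wide, 9 mm deep notch in the rod's underside, 15 mm from its tip, sits on the keeper's lip, so that with the bolt down a pull is stopped after a few millimetres
- bolt_lift (a joint): upward tilt of the bolt (0.3 kg) about its rear guide, rad: 0 = sagging at rest (0.07 below level), falls back when let go, stop at 0.12; from 0.045 the nose passes over the lip. The knob is 115 mm from this pivot when shot, 70 mm fully drawn: keep it 8 or 9 mm above rest all through the pull (6 is enough; the stop comes at 13 mm shot, 8 mm drawn)
- bolt_knob (a point): centre of the bolt's black round knob, a level cylinder 22 mm in diameter, 28 mm long, standing square out from the gate (point x axis, free end to -x; this centre is 64 mm in front of the leaf's face, 61 mm out from the hinge line), with free space beside and below; the point's y axis runs along the rod to its nose, so a pull is along -y
- bolt_nose (a point): end of the bolt's steel rod, on its axis (rod 18 mm in diameter)
- keeper_lip (a point): top of the bent-up lip (4 mm thick) at the gate side of the steel keeper hoop on the latch post; the hoop is 46 mm high and 24 mm deep inside
- router: white router 110 x 170 x 30 mm on top of the drawer unit, not to be moved
- tape_roll: yellow roll of tape, 90 mm across, 24 mm high, lying on the bench, not to be moved
- carton: white carton 75 x 75 x 45 mm, not to be moved
- screw_jar: clear jar with red cap, 64 mm across, 85 mm high, not to be moved
- screwdriver: orange screwdriver lying on the bench near the robot, not to be moved
- spool: blue empty spool 80 mm across, 56 mm high, standing between cage and drawer unit, not to be moved

How it is judged:
By the outcome, as a careful person would: the job done as asked, in the order asked, and still so for the second after the job is handed in, while the arm keeps its last pose, push and grip.
It also fails if it takes over 72 s, if anything falls off the work surface, if the arm or the gripper's body presses on something with over 40 N, if the wrist force passes 120 N, or if a joint passes its speed limit or range.

ROBOT

A 6-joint arm with a two-finger parallel gripper is mounted at the origin on the work surface. World frame = base frame: x ahead of the robot, y to its left, z up, the work surface at z = 0. Lengths are in m, angles in rad, forces in N, time in s.
With the tool pointing down it reaches from about 0.275 to 0.85 m from the base axis. Payload 5.2 kg.
Tool frame: the origin (TCP) lies at the very end of the fingers, on their centre line; the grasp point (between the pads) lies 19 mm behind it (arm.pinch_z is the distance from the TCP to the grasp point, in m); z points along the fingers, y is the line along which they close (so a half turn about z gives the same grasp; the last joint's range is limited). The gripper opens to 85 mm and grips with 20 to 120 N. Pads are 22 mm wide; open, the fingers measure 114 mm over their backs; the gripper's body (76 mm by 85 mm) begins 54 mm behind the grasp point. The pads swing forward as they close: fully open they stand 13 mm farther back than shut.
Start: joints at [0.958, 0.259, 1.535, -0, 1.348, -0.203], TCP at [0.219, 0.504, 0.231] pointing down, gripper open.
Joint ranges: [-3.14, 3.14], [-0.91, 2.08], [0.19, 2.58], [-1.22, 4.36], [0.22, 2.71], [-3.12, 3.12]. Speed limits (rad/s): [2.57, 2.57, 3.14, 3.14, 3.14, 3.14].

INTERFACE

Orientations are given as a unit quaternion [x, y, z, w].
In Python, from bench import arm gives the robot as it stands. Calls block until the motion is done:
- arm.move_to(position, orientation): joint-space move of the TCP to a pose.
- arm.move_linear(position, orientation=None, feed=0.15): straight line of the TCP; orientation=None keeps the orientation; feed is the mean speed in m/s.
- arm.move_j(angles): joint-space move.
- arm.grip(opening): opening from 0.0 (shut) to 1.0 (fully open); the grip force is fixed at half the most; returns when the fingers have stopped.
- arm.dwell(seconds).
- arm.solve_ik(position, orientation): joint angles nearest the present ones, or None.
- arm.observe(): the state.
- arm.capture(name): name is "side" or "top" or "wrist"; returns the picture (420x560x3 uint8, red, green, blue); there is no depth.
- arm.camera_params(name): a dict with "fx", "fy", "cx", "cy" (pixels), "D" ([k1, k2, p1, p2, k3] as OpenCV has them; the pictures are not rectified), "pose" (4x4, takes a point from camera to world coordinates). Camera axes: x right, y down, z forward; pixel columns grow to the right and rows downward; lengths in m; the calibration is good to about 2 mm. A picture is of the moment at which its call begins: read the wrist's pose just before it. camera_params takes no time and is no camera call; for the wrist camera it gives the pose at the moment of the call.
A pose or a line that the arm cannot do raises arm.MotionError and nothing moves.
- arm.finish_job(): hands the job in, once; it reports no verdict.
The state is a dict: "time_s": time; "qpos": joint angles; "dq": joint speeds; "effort": joint torques, N m; "ee_pos": TCP position; "ee_rot": TCP orientation; "force": force on the tool from outside, world axes, zero at the start; "ft_torque": the same for the moment, N m; "opening": opening from 0.0 (shut) to 1.0 (fully open).
Only numpy, scipy, OpenCV 4.12 (cv2) and the standard library are available. Lean on these libraries where they do the work, as an engineer would, in place of code of your own. Each camera call takes 0.05 s, during which the arm holds its last target. There are 200 camera calls.

## Working session

There is one attempt and no reset: what is moved stays moved. The work goes in short steps, each a Python script; the robot and the scene stay as the last script left them, time stands still between calls to the robot, and variables do not carry over. Pictures are saved under pics/ and viewed, on a budget of 10 in all, crops included, one or two more only if the job needs it, and the job is handed in when it is done.

```bash
mkdir -p pics; ls; python3 - <<'E'
from bench import arm
import cv2,numpy as np
for n in("side","top"):
    im=arm.capture(n); cv2.imwrite(f"pics/{n}0.png",cv2.resize(im[:,:,::-1],(800,600),interpolation=cv2.INTER_CUBIC))
    p=arm.camera_params(n); print(n,{k:np.round(v,4).tolist() for k,v in p.items()})
s=arm.observe(); print(s["time_s"],s["ee_rot"],arm.pinch_z,s["force"])
E
```

```text
pics
side {'fx': 506.0801, 'fy': 506.0801, 'cx': 278.33, 'cy': 207.5686, 'D': [0.0197, 0.0, 0.0, 0.0, 0.0], 'pose': [[0.6921, -0.5107, 0.5101, -0.1162], [-0.7215, -0.5091, 0.4693, -0.6826], [0.0201, -0.6928, -0.7209, 1.0703], [0.0, 0.0, 0.0, 1.0]]}
top {'fx': 462.9235, 'fy': 462.9235, 'cx': 276.9307, 'cy': 207.3741, 'D': [-0.0142, 0.0, 0.0, 0.0, 0.0], 'pose': [[-0.0208, -0.9941, 0.106, 0.4054], [-0.9997, 0.0219, 0.009, -0.0665], [-0.0113, -0.1058, -0.9943, 1.6249], [0.0, 0.0, 0.0, 1.0]]}
0.1 [ 2.03484611e-01  9.79077798e-01 -7.53315729e-04 -3.32510319e-04] 0.0187 [-0.44449175 -0.59304466 -0.52771476]
```

View pics/side0.png

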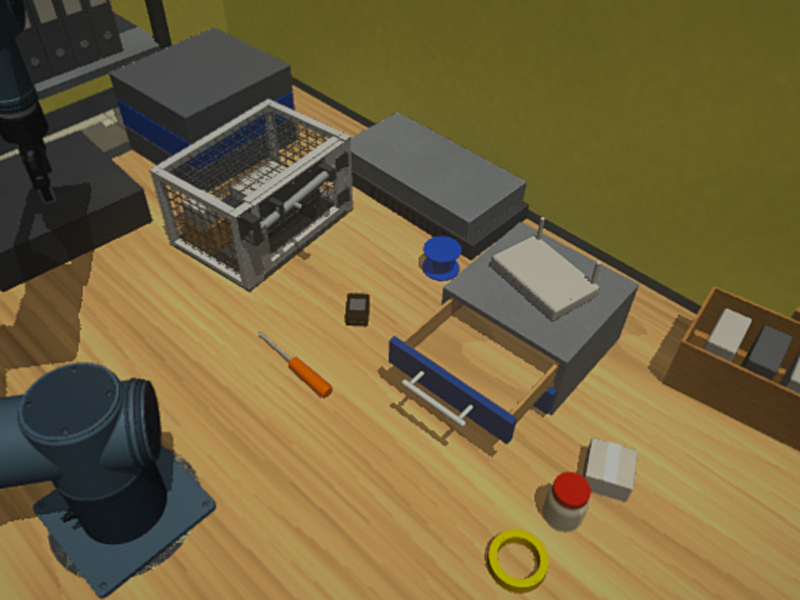

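View pics/top0.png

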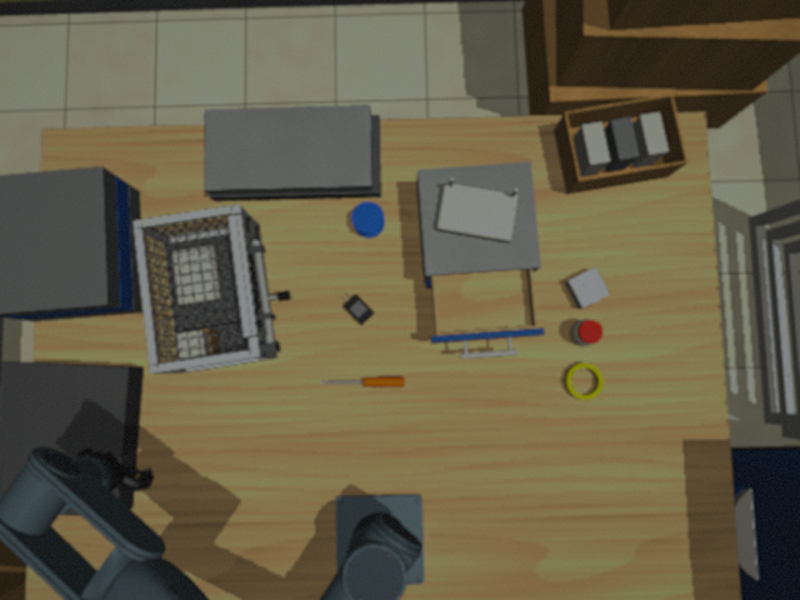

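Side view: the cage is at left with the bolt and knob on its right face, the charger at about (358,308) and the open drawer at about (470,380). Top view (800x600 scale): charger (359,309), drawer handle (487,350), knob (283,296). I'll convert these to world coordinates and triangulate the knob.

```bash
cat > h.py <<'E'
import numpy as np,cv2
from bench import arm
from scipy.spatial.transform import Rotation as R
def ray(n,uv,s=0.7,p=None):
    p=p or arm.camera_params(n);K=np.array([[p["fx"],0,p["cx"]],[0,p["fy"],p["cy"]],[0,0,1]])
    uv=np.array(uv,float)*s
    q=cv2.undistortPoints(uv.reshape(1,1,2),K,np.array(p["D"]))[0,0]
    P=np.array(p["pose"]);d=P[:3,:3]@[q[0],q[1],1];return P[:3,3],d/np.linalg.norm(d)
def atz(n,uv,z,s=0.7,p=None):
    o,d=ray(n,uv,s,p);return o+d*(z-o[2])/d[2]
def tri(*rays):
    A=0;b=0
    for o,d in rays:
        M=np.eye(3)-np.outer(d,d);A=A+M;b=b+M@o
    x=np.linalg.solve(A,b);return x,[np.linalg.norm((np.eye(3)-np.outer(d,d))@(x-o)) for o,d in rays]
def proj(n,X,p=None):
    p=p or arm.camera_params(n);K=np.array([[p["fx"],0,p["cx"]],[0,p["fy"],p["cy"]],[0,0,1]])
    T=np.linalg.inv(np.array(p["pose"]))
    return cv2.projectPoints(np.atleast_2d(X).astype(float),cv2.Rodrigues(T[:3,:3])[0],T[:3,3],K,np.array(p["D"]))[0][:,0]
E
python3 - <<'E'
from h import *
np.set_printoptions(precision=4,suppress=True)
print("charger top",atz("top",(359,309),.03),"side",atz("side",(358,305),.03))
for c in [(418,171),(532,163),(539,268),(425,276)]: print("unit",atz("top",c,.15))
for c in [(432,340),(544,331)]: print("dfront",atz("top",c,.13))
print("handle t",atz("top",(487,350),.112),"s",atz("side",(435,403),.112), tri(ray("top",(487,351)),ray("side",(435,402))))
for c in [(135,222),(240,207),(258,360),(152,370)]: print("cage",atz("top",c,.2))
print("knob",tri(ray("top",(283,296)),ray("side",(294,206))))
def crop(n,x0,y0,w,h,W,H):
    im=arm.capture(n)[y0:y0+h,x0:x0+w,::-1]; return cv2.resize(im,(W,H),interpolation=cv2.INTER_CUBIC)
a=crop("top",140,140,66,120,330,600); b=crop("side",160,75,94,120,470,600)
m=np.hstack([a,b]); m=cv2.convertScaleAbs(m,alpha=1.6,beta=10); cv2.imwrite("pics/m1.png",m)
E
```

```text
charger top [0.5463 0.0373 0.03  ] side [0.548  0.0339 0.03  ]
unit [ 0.8498 -0.1104  0.15  ]
unit [ 0.8624 -0.3717  0.15  ]
unit [ 0.6194 -0.3769  0.15  ]
unit [ 0.6069 -0.1202  0.15  ]
dfront [ 0.4637 -0.133   0.13  ]
dfront [ 0.4785 -0.3861  0.13  ]
handle t [ 0.4389 -0.2584  0.112 ] s [ 0.4326 -0.2663  0.112 ] (array([ 0.4379, -0.2604,  0.1035]), [np.float64(0.0014240412220084587), np.float64(0.001424041222008519)])
cage [0.7348 0.5185 0.2   ]
cage [0.7629 0.2857 0.2   ]
cage [0.4259 0.2453 0.2   ]
cage [0.4091 0.4746 0.2   ]
knob (array([0.5571, 0.2016, 0.1782]), [np.float64(0.010802396681935054), np.float64(0.010802396681934993)])
```

View pics/m1.png

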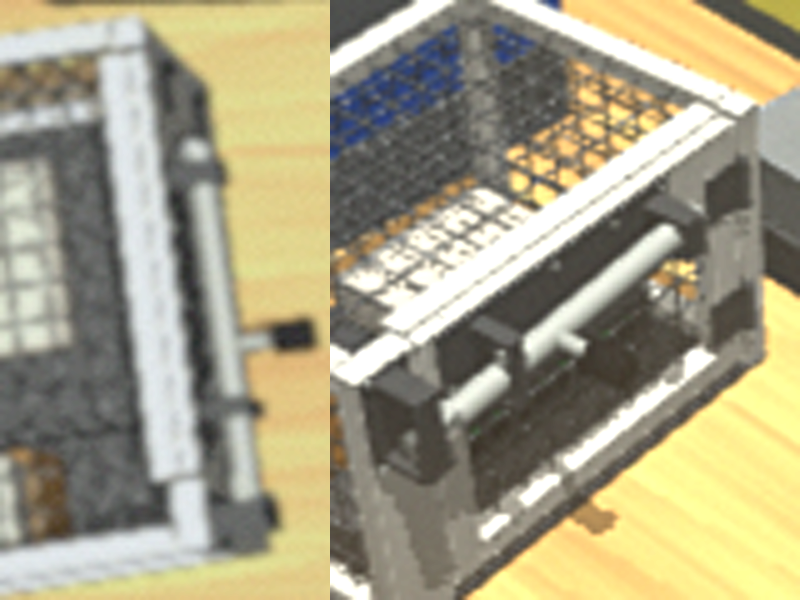

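The crop shows the black knob at top-crop (293,333) and side-crop (605,365), which I'll re-triangulate. Next I go up and over to the charger for a wrist look.

```bash
cat >> h.py <<'E'
def down(yaw): return (R.from_euler('z',yaw)*R.from_euler('x',np.pi)).as_quat()
def snap(fn,alpha=1.4):
    p=arm.camera_params("wrist");im=arm.capture("wrist")
    import pickle;pickle.dump(p,open(fn+".pkl","wb"))
    cv2.imwrite(fn+".png",cv2.convertScaleAbs(cv2.resize(im[:,:,::-1],(800,600),interpolation=cv2.INTER_CUBIC),alpha=alpha,beta=5));return p
np.set_printoptions(precision=4,suppress=True)
E
python3 - <<'E'
from h import *
print("knob",tri(ray("top",(198.6,206.6),1),ray("side",(215,148),1)))
s=arm.observe();p=np.array(s["ee_pos"])
arm.move_linear(p+[0,0,.08],feed=.25)
arm.move_to([.50,.03,.32],down(2.73-1))
s=arm.observe();print(s["time_s"],s["ee_pos"],s["qpos"],s["force"])
p=snap("pics/w1");print(np.array(p["pose"]),proj("wrist",[[.547,.036,.03],[.438,-.26,.11]],p)/.7)
E
```

```text
knob (array([0.5698, 0.1965, 0.1595]), [np.float64(0.000286945374661424), np.float64(0.00028694537466146286)])
2.6583 [0.4999 0.0308 0.32  ] [-0.1617  0.1228  1.4897  0.0004  1.5292 -0.3223] [ 0.8056  0.4848 -0.1312]
[[ 0.9872  0.1515  0.0502  0.4872]
 [ 0.1596 -0.9344 -0.3184  0.1119]
 [-0.0014  0.3223 -0.9466  0.4627]
 [ 0.      0.      0.      1.    ]] [[456.2112 220.9505]
 [267.7129 568.01  ]]
```

View pics/w1.png

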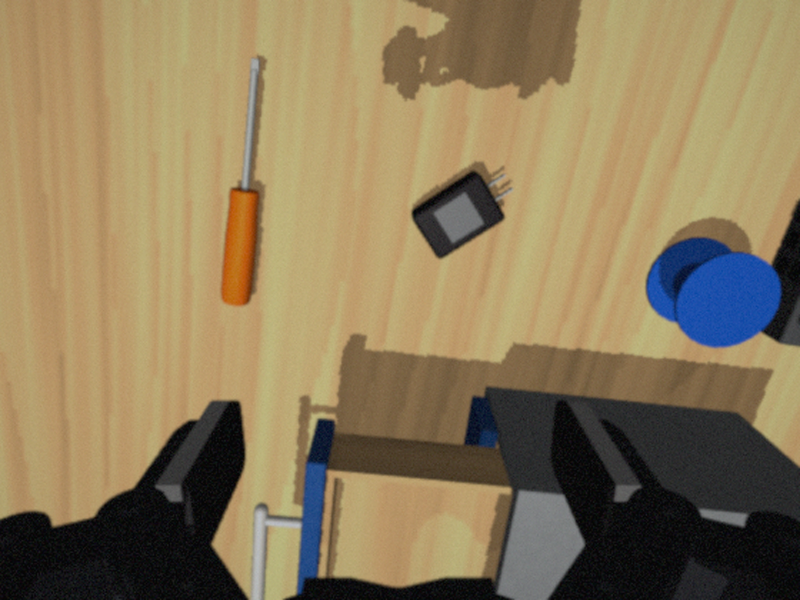

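The wrist view shows the charger's label centre at about (459,217), with the prongs pointing up-right to about (508,179). The drawer's front and left wall are at the bottom.

```bash
python3 - <<'E'
from h import *
import pickle;p=pickle.load(open("pics/w1.pkl","rb"))
f=lambda uv,z:atz("wrist",uv,z,.7,p)
c=f((459,217),.03);t=f((508,179),.015);print("c",c,"tips",t,t-c)
cs=[f(q,.03) for q in[(416,210),(472,172),(502,213),(442,256)]];print(np.mean(cs,0),cs)
for a,b in((0,1),(3,2)): d=cs[b]-cs[a];print(np.linalg.norm(d),np.arctan2(d[1],d[0]))
d=(t-c)[:2];y=np.arctan2(d[1],d[0]);print("yaw",y)
# drawer features: front top-left corner, wall top, floor line
for q,z in[((321,421),.14),((326,470),.14),((334,435),.13),((505,448),.13),((512,486),.13),((512,486),.09),((338,478),.09),((486,390),.15)]:print(q,z,f(q,z))
E
```

```text
c [0.5486 0.0395 0.03  ] tips [0.584  0.0739 0.015 ] [ 0.0354  0.0344 -0.015 ]
[0.547  0.0423 0.03  ] [array([0.5133, 0.0396, 0.03  ]), array([0.5517, 0.076 , 0.03  ]), array([0.5821, 0.0482, 0.03  ]), array([0.5411, 0.0054, 0.03  ])]
0.052927333576901214 0.7602085214934708
0.05930113224033747 0.806491213680408
yaw 0.7709880114135022
(321, 421) 0.14 [ 0.467  -0.0958  0.14  ]
(326, 470) 0.14 [ 0.4752 -0.1347  0.14  ]
(334, 435) 0.13 [ 0.4769 -0.1121  0.13  ]
(505, 448) 0.13 [ 0.5998 -0.103   0.13  ]
(512, 486) 0.13 [ 0.612 -0.134  0.13 ]
(512, 486) 0.09 [ 0.627  -0.1636  0.09  ]
(338, 478) 0.09 [ 0.484  -0.1791  0.09  ]
(486, 390) 0.15 [ 0.5711 -0.0491  0.15  ]
```

```bash
python3 - <<'E'
from h import *
y=.785
arm.move_to([.5475,.0415,.11],down(y))
arm.move_linear([.5475,.0415,.006],feed=.15)
arm.grip(0.3)
s=arm.observe();print(s["time_s"],s["opening"],s["force"],s["ee_pos"])
arm.move_linear([.5475,.0415,.23],feed=.25)
s=arm.observe();print(s["opening"],s["force"])
arm.move_to([.54,-.252,.23],down(.05))
arm.move_linear([.54,-.252,.13],feed=.2)
s=arm.observe();f0=s["force"][2];print(s["time_s"],f0,s["opening"])
p=snap("pics/w2")
E
```

```text
4.9417 0.5168498744711952 [ 0.1277 -0.6267  5.5102] [0.5484 0.0414 0.0072]
0.514123777736857 [-0.0159 -0.3142 -2.0304]
7.7667 -1.1641711079656698 0.5131083979306483
```

View pics/w2.png

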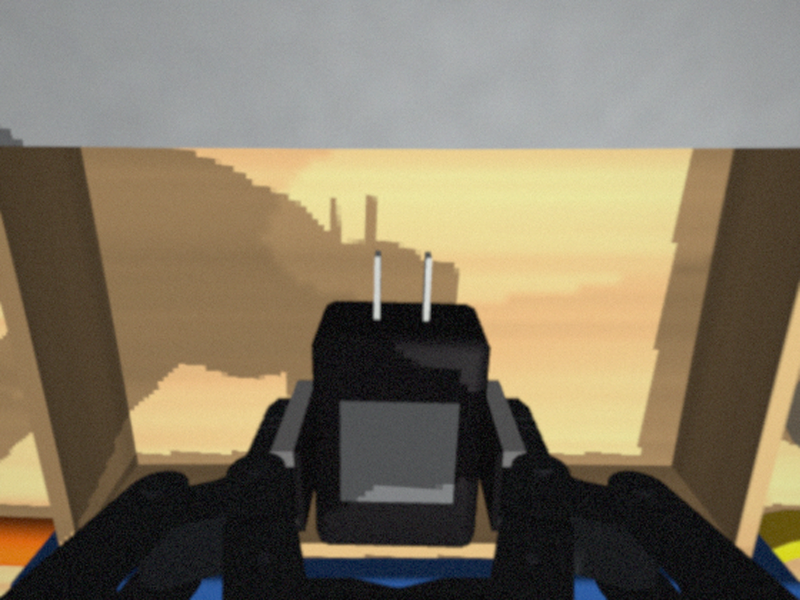

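The charger is held square in the middle of the drawer, and the floor's front corners are at (133,465) and (676,465). The known inside width gives me the floor height. I'll lower until contact, release and push the handle.

```bash
python3 - <<'E'
from h import *
import pickle;from scipy.optimize import brentq
p=pickle.load(open("pics/w2.pkl","rb"))
f=lambda uv,z:atz("wrist",uv,z,.7,p)
g=lambda z:np.linalg.norm(f((133,465),z)-f((676,465),z))-.218
zf=brentq(g,0,.14);print("floor z",zf,f((133,465),zf),f((676,465),zf))
z=.13;f0=np.array(arm.observe()["force"])
zs=zf+.02
if not .06<zf<.105: zs=.115
arm.move_linear([.543,-.252,zs+.006],feed=.1)
z=zs+.006
while z>.07:
    z-=.003;arm.move_linear([.543,-.252,z],feed=.05)
    df=np.array(arm.observe()["force"])-f0
    if df[2]>3:break
print("contact TCP z",z,df,arm.observe()["ee_pos"])
arm.grip(.8)
arm.move_linear([.543,-.252,.22],feed=.25)
print(arm.observe()["time_s"]);snap("pics/w3")
E
```

```text
floor z 0.08901942997453116 [ 0.4837 -0.149   0.089 ] [ 0.4948 -0.3667  0.089 ]
contact TCP z 0.09101942997453115 [0.1471 2.8145 6.5486] [ 0.544  -0.2523  0.0922]
11.1417
```

View pics/w3.png

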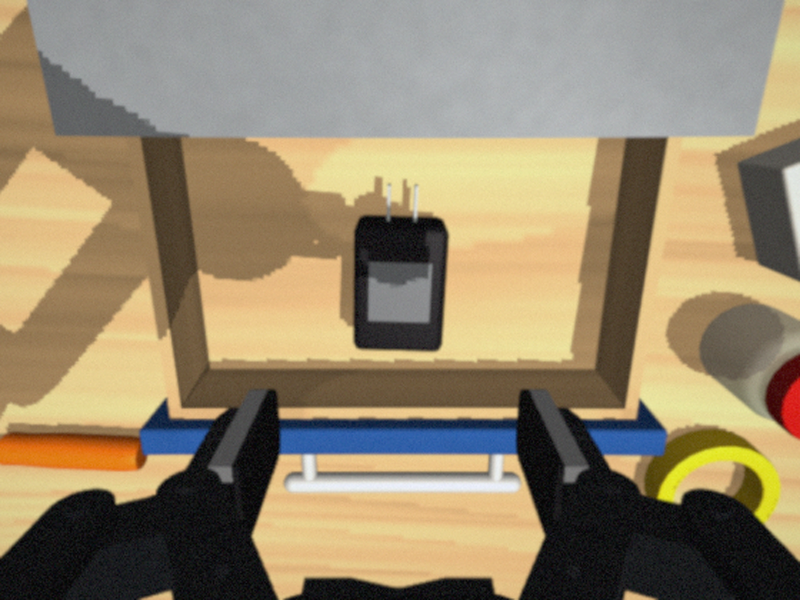

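The charger lies flat and free in the drawer, and the handle bar's middle is at (402,482). Now I push it shut.

```bash
python3 - <<'E'
from h import *
import pickle
p=pickle.load(open("pics/w3.pkl","rb"))
h=atz("wrist",(402,482),.112,.7,p);print("handle",h)
u=np.array([np.cos(.05),np.sin(.05),0]);q=down(.05)
a=np.array([h[0],h[1],.096])-u*.045
arm.move_linear([a[0],a[1],.22],q,feed=.25)
arm.grip(0)
arm.move_linear(a,feed=.2)
f0=np.array(arm.observe()["force"]);log=[]
d=0.;b=a
arm.move_linear(a+u*.13,feed=.12);d=.13
print((np.array(arm.observe()["force"])-f0)@u)
while d<.22:
    d+=.004;arm.move_linear(a+u*d,feed=.06)
    fu=(np.array(arm.observe()["force"])-f0)@u;log.append(round(fu,1))
    if fu<-10:break
s=arm.observe();print(d,log,s["ee_pos"],s["time_s"])
arm.move_linear(a+u*(d-.05),feed=.2)
arm.move_linear([*(a+u*(d-.05))[:2],.30],feed=.3)
im=arm.capture("top")[100:300,90:410,::-1];cv2.imwrite("pics/t2.png",cv2.convertScaleAbs(cv2.resize(im,(800,500),interpolation=cv2.INTER_CUBIC),alpha=1.5))
print(arm.observe()["time_s"])
E
```

```text
handle [ 0.4308 -0.2605  0.112 ]
-0.6352802816441052
0.17000000000000004 [np.float64(-0.7), np.float64(-0.4), np.float64(-0.7), np.float64(-0.1), np.float64(-0.5), np.float64(-0.1), np.float64(-0.1), np.float64(0.1), np.float64(-6.5), np.float64(-20.3)] [ 0.5499 -0.2543  0.0957] 17.125
18.4083
```

View pics/t2.png

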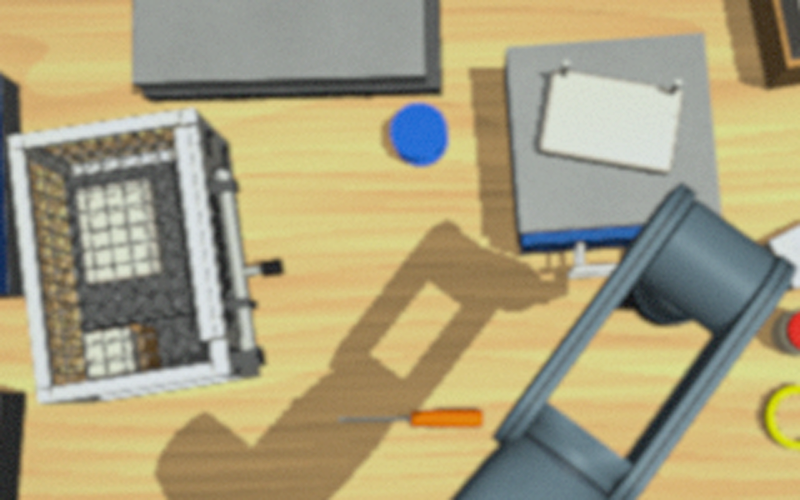

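The drawer is shut: its blue front is against the unit, a 20 N stop was felt and the handle travelled about 13 cm. Next is a close look at the knob from above.

```bash
python3 - <<'E'
from h import *
arm.move_to([.575,.185,.30],down(1.69))
arm.grip(1.0)
s=arm.observe();print(s["time_s"],s["ee_pos"],s["qpos"],s["force"])
p=snap("pics/w4",1.6);print(proj("wrist",[[.5698,.1965,.1595],[.74,.28,.172]],p)/.7)
o,d=ray("side",(239.4,112),1);n=np.array([-.119,.993,0]);P0=np.array([.5698,.1965,.16])+n*.061
print("hinge on plane",o+d*((P0-o)@n)/(d@n))
o,d=ray("side",(241,137),1);print(o+d*((P0-o)@n)/(d@n))
E
```

```text
20.8333 [0.575  0.1851 0.3   ] [ 0.1269  0.3239  1.2797 -0.      1.5381  0.0076] [ 0.1801 -0.2336 -0.2062]
[[390.4849 248.0415]
 [768.9389 124.1509]]
hinge on plane [0.7402 0.2784 0.1544]
[0.7427 0.2787 0.0566]
```

View pics/w4.png

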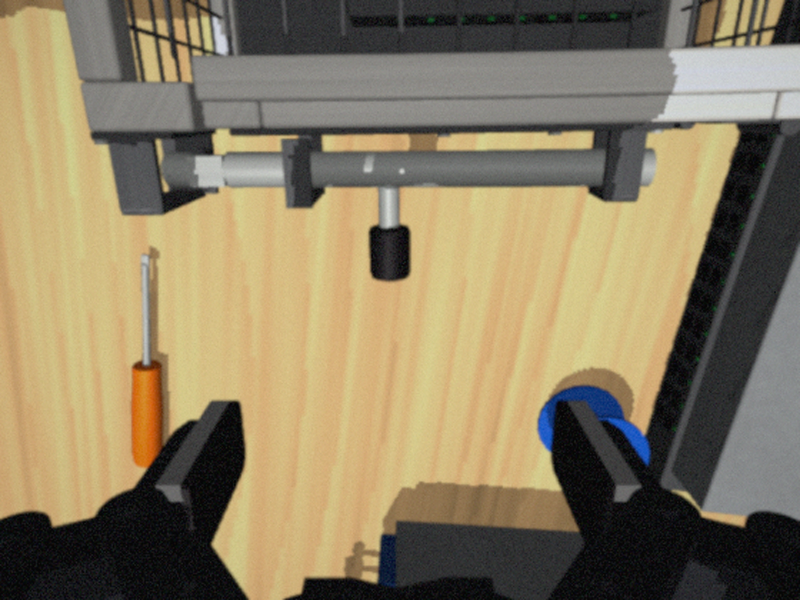

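The knob is clear at (389,253), the rod lies level in the image (so the yaw is right), the rear guide is at (622,165), the keeper at (140,180) and the hinge at about (788,128). Now I grasp the knob.

```bash
python3 - <<'E'
from h import *
import pickle;p=pickle.load(open("pics/w4.pkl","rb"))
f=lambda uv,z:atz("wrist",uv,z,.7,p)
a,b=f((200,172),.166),f((645,168),.174);d=b-a;print("rod",a,b,"yaw+pi/2",np.arctan2(d[1],d[0])+np.pi/2)
k3=tri(ray("top",(198.6,206.6),1),ray("side",(215,148),1),ray("wrist",(389,253),.7,p));print("knob tri",k3)
k=f((389,253),.162);g=f((622,165),.172);print("knob",k,"guide",g,"dist",np.linalg.norm((k-g)[:2]@(d[:2]/np.linalg.norm(d[:2]))),"hinge",f((788,128),.19))
k=(k+k3[0])/2; assert np.linalg.norm(k-[.57,.197,.16])<.012
z=.162-arm.pinch_z
arm.move_linear([k[0],k[1],z+.04],feed=.2)
arm.move_linear([k[0],k[1],z],feed=.1)
s=arm.observe();print("pre",s["force"],s["time_s"])
arm.grip(.1)
s=arm.observe();print(s["opening"],s["force"],s["ee_pos"],s["time_s"])
E
```

```text
rod [0.4704 0.2255 0.166 ] [0.6874 0.2541 0.174 ] yaw+pi/2 1.7018750131774754
knob tri (array([0.5692, 0.1951, 0.1614]), [np.float64(0.0012073783167230112), np.float64(0.0006053058710106282), np.float64(0.0009484482462794295)])
knob [0.5693 0.1943 0.162 ] guide [0.677  0.2542 0.172 ] dist 0.11457340621523274 hinge [0.7371 0.2784 0.19  ]
pre [0.3192 0.4337 0.5542] 22.1667
0.23839021309123468 [-0.323   0.2021  1.7997] [0.5694 0.1948 0.1436] 22.7833
```

```bash
python3 - <<'E'
from h import *
s=arm.observe();P=np.array(s["ee_pos"]);f0=np.array(s["force"])
u=np.array([np.cos(.131),np.sin(.131),0])
up=P+[0,0,.0095]
arm.move_linear(up,feed=.03)
s=arm.observe();print("lift",s["ee_pos"]-P,np.array(s["force"])-f0)
for d in(.004,.010,.016,.022,.028,.034,.038,.041,.043,.045):
    arm.move_linear(up+u*d,feed=.05)
    s=arm.observe();df=np.array(s["force"])-f0
    print(d,df,(s["ee_pos"]-P)@u,s["ee_pos"][2]-P[2],round(s["opening"],3))
    if np.linalg.norm(df)>20: break
print(s["time_s"])
snap("pics/w5",1.6)
E
```

```text
lift [-0.0011 -0.0001  0.0087] [-1.1588 -0.2286 -8.7564]
0.004 [ 0.3741  2.1015 -9.7987] 0.004035991864349541 0.00892150577772255 0.233
0.01 [  2.3949   2.4    -11.4315] 0.010747400032712844 0.009282255642939191 0.239
0.016 [  2.5515   2.1476 -11.4713] 0.0166619563866371 0.00938119364625134 0.238
0.022 [  2.4252   2.8723 -11.073 ] 0.022621175019348825 0.009449490494430585 0.237
0.028 [  2.3285   2.6324 -12.1623] 0.028610285981102584 0.009452913732441809 0.236
0.034 [  2.0443   3.0146 -11.4325] 0.03467017925015813 0.009472798628879148 0.236
0.038 [  1.0032   2.0324 -11.6588] 0.03837972585472446 0.009467597709062803 0.24
0.041 [ -1.3341   1.5257 -10.3801] 0.040715684864946755 0.009384753728719164 0.235
0.043 [-8.3234 -1.4188 -8.9336] 0.040885357346218246 0.008968304612586464 0.238
0.045 [-11.926   -3.278   -7.7791] 0.041043606604913754 0.008585511498919812 0.236
25.8417
```

View pics/w5.png

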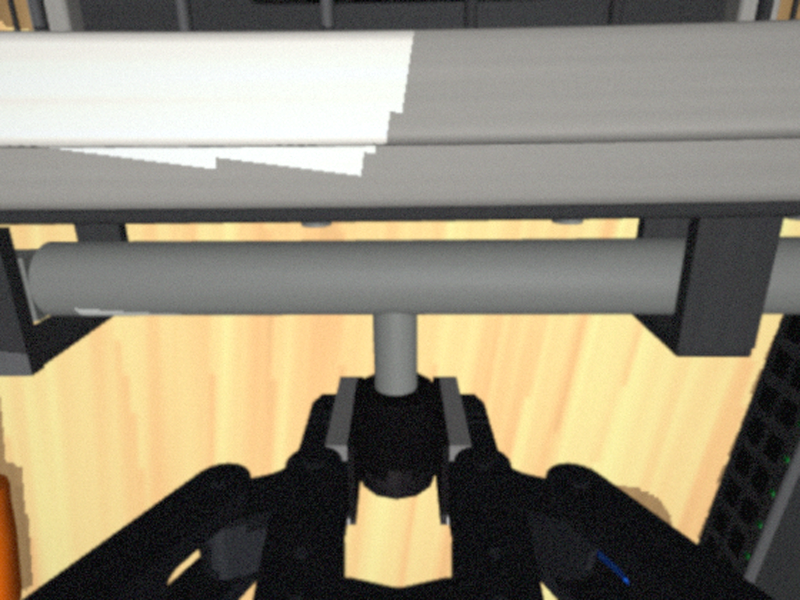

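The bolt is drawn to its stop, with the nose visible clear of the keeper near (35,280) and the knob held square. Now I swing the gate on an arc about the hinge.

```bash
python3 - <<'E'
from h import *
s=arm.observe();H=np.array([.7395,.2785,0]);P=np.array(s["ee_pos"]);u=np.array([np.cos(.131),np.sin(.131),0])
P=P-u*.0005; q0=R.from_quat(s["ee_rot"])
for th in np.arange(.04,.361,.04):
    Rz=R.from_euler('z',th);T=H+Rz.apply(P-H);T[2]=P[2]
    arm.move_linear(T,(Rz*q0).as_quat(),feed=.06)
    s=arm.observe();F=np.array(s["force"]);e=np.array(s["ee_pos"])-H
    e0=P-H;ang=np.arctan2(e[1],e[0])-np.arctan2(e0[1],e0[0])
    print(round(th,2),F,round(ang%(2*np.pi),4),round(s["opening"],3),round(np.hypot(*e[:2])-np.hypot(*e0[:2]),4))
    if np.linalg.norm(F)>35: break
print(s["time_s"],s["ee_pos"])
a=arm.capture("top")[130:280,90:240,::-1];b=arm.capture("side")[60:210,100:250,::-1]
cv2.imwrite("pics/m2.png",cv2.convertScaleAbs(np.hstack([cv2.resize(x,(400,400),interpolation=cv2.INTER_CUBIC) for x in(a,b)]),alpha=1.5))
snap("pics/w6",1.6)
E
```

```text
0.04 [-3.5494  2.6287 -6.4694] 0.0391 0.232 -0.0001
0.08 [-4.3621  2.5865 -4.501 ] 0.0785 0.235 0.0
0.12 [-4.5934  0.8934 -4.9923] 0.1178 0.239 0.0001
0.16 [-4.4256  0.0646 -3.3684] 0.1576 0.234 0.0002
0.2 [-5.4386 -0.1093 -4.6007] 0.1971 0.237 0.0003
0.24 [-5.8761 -0.9171 -4.8828] 0.2374 0.235 0.0005
0.28 [-6.2961 -1.8238 -3.9103] 0.2777 0.24 0.0006
0.32 [-6.4463 -3.3105 -5.2501] 0.3183 0.241 0.0008
0.36 [-6.4804 -3.0188 -3.5777] 0.3588 0.234 0.001
28.15 [0.645  0.1582 0.1521]
```

View pics/m2.png

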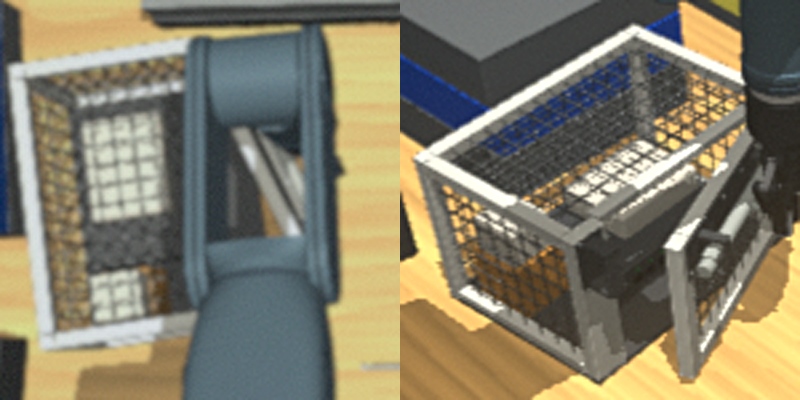

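View pics/w6.png

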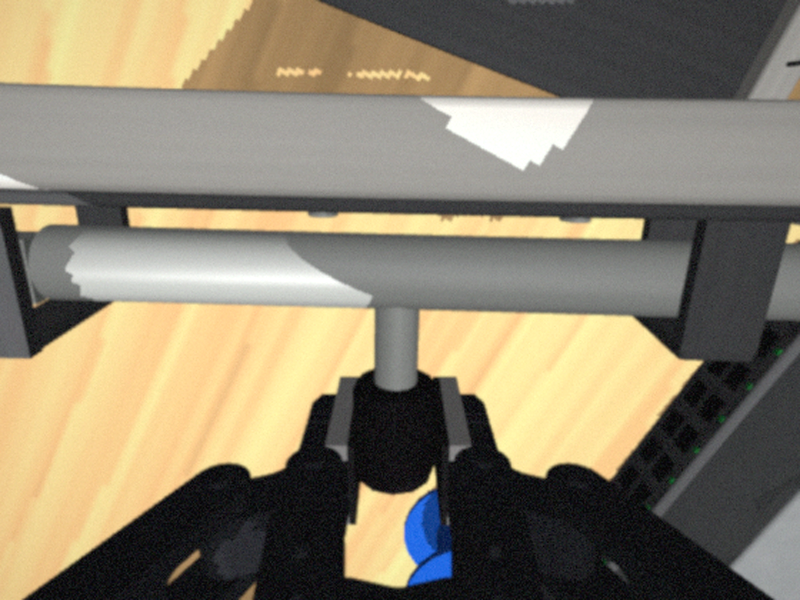

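The gate is open, with the free edge's top at about (680,238) in the side crop and the bolt held clear at the stop. The rod is slightly tilted relative to the tool, so I'll measure the actual gate angle from the leaf's top edges and the free edge.

```bash
python3 - <<'E'
from h import *
import pickle
for n,L in(("w5",[((0,210),(800,205),.197)]),("w6",[((0,85),(800,100),.197),((0,192),(800,210),.197)])):
    p=pickle.load(open(f"pics/{n}.pkl","rb"))
    for a,b,z in L:
        A,B=atz("wrist",a,z,.7,p),atz("wrist",b,z,.7,p);d=B-A;print(n,A,B,np.arctan2(d[1],d[0]))
k=150/400
for uv in((668,245),(690,235)): print("edge",atz("side",(100+(uv[0]-400)*k,60+(uv[1]-0)*k),.197,1))
H=np.array([.7395,.2785])
# shut/open edge predictions: leaf mid-plane ~12mm behind hinge line
for th in(0,.3,.33,.36,.39):
    r=R.from_euler('z',.131+th).as_matrix()[:2,:2]; print(th,H+r@[-.27,.012], H+r@[-.27,.003])
s=arm.observe();print(s["time_s"],s["force"],R.from_quat(s["ee_rot"]).as_euler('xyz'))
E
```

```text
w5 [0.5318 0.2553 0.197 ] [0.6738 0.2735 0.197 ] 0.12754590136047242
w6 [0.5468 0.204  0.197 ] [0.6665 0.2631 0.197 ] 0.45845361437805704
w6 [0.551  0.1862 0.197 ] [0.6789 0.2489 0.197 ] 0.4557412625676498
edge [0.5038 0.175  0.197 ]
edge [0.5295 0.1715 0.197 ]
0 [0.4702 0.2551] [0.4714 0.2462]
0.3 [0.4892 0.1766] [0.4929 0.1684]
0.33 [0.4923 0.1691] [0.4964 0.1611]
0.36 [0.4957 0.1618] [0.5    0.1538]
0.39 [0.4994 0.1545] [0.5038 0.1467]
28.3 [-5.1551 -2.8319 -4.2854] [-3.1308  0.0017  2.0473]
```

The gate is at about 0.329 rad, slightly under target because of knob play, and the side view agrees on the low side. I'll add about 0.024 rad and re-measure by fitting the leaf edge numerically.

```bash
cat > edge.py <<'E'
from h import *
import pickle
def yaw(fn):
    p=pickle.load(open(fn+".pkl","rb"));g=cv2.GaussianBlur(cv2.imread(fn+".png",0),(5,5),0).astype(float)
    D=g[4:]-g[:-4];xs=np.arange(20,420,10);out=[]
    lo,hi=150,225
    ys=np.array([lo+np.argmin(D[lo:hi,x])+2 for x in xs])
    for _ in range(3):
        c=np.polyfit(xs,ys,1);r=abs(np.polyval(c,xs)-ys);k=r<max(2,np.median(r)*2);xs,ys=xs[k],ys[k]
    A,B=[atz("wrist",(x,np.polyval(c,x)),.197,.7,p) for x in(0,800)];d=B-A
    return np.arctan2(d[1],d[0]),c,len(xs),A,B
E
python3 - <<'E'
from edge import *
print(yaw("pics/w5"));print(yaw("pics/w6"))
s=arm.observe();H=np.array([.7395,.2785,0]);P=np.array(s["ee_pos"]);Rz=R.from_euler('z',.024)
T=H+Rz.apply(P-H);T[2]=P[2]
arm.move_linear(T,(Rz*R.from_quat(s["ee_rot"])).as_quat(),feed=.03)
arm.dwell(.5)
s=arm.observe();print(s["ee_pos"],s["force"],s["opening"],s["time_s"])
snap("pics/w7",1.6);print(yaw("pics/w7"))
b=arm.capture("side")[90:190,180:280,::-1];cv2.imwrite("pics/s7.png",cv2.convertScaleAbs(cv2.resize(b,(600,600),interpolation=cv2.INTER_CUBIC),alpha=1.5))
E
```

```text
(np.float64(0.057799518618670484), array([  0.0642, 149.1248]), 23, array([0.5331, 0.2662, 0.197 ]), array([0.6735, 0.2743, 0.197 ]))
(np.float64(0.4552333983959091), array([  0.023 , 188.9216]), 21, array([0.5509, 0.1868, 0.197 ]), array([0.6786, 0.2493, 0.197 ]))
[0.6475 0.156  0.1522] [-4.6594 -2.2112 -3.6654] 0.23321030005819815 29.0667
(np.float64(0.518317985687224), array([ -0.0186, 207.2515]), 40, array([0.5537, 0.1792, 0.197 ]), array([0.6774, 0.2497, 0.197 ]))
```

View pics/s7.png

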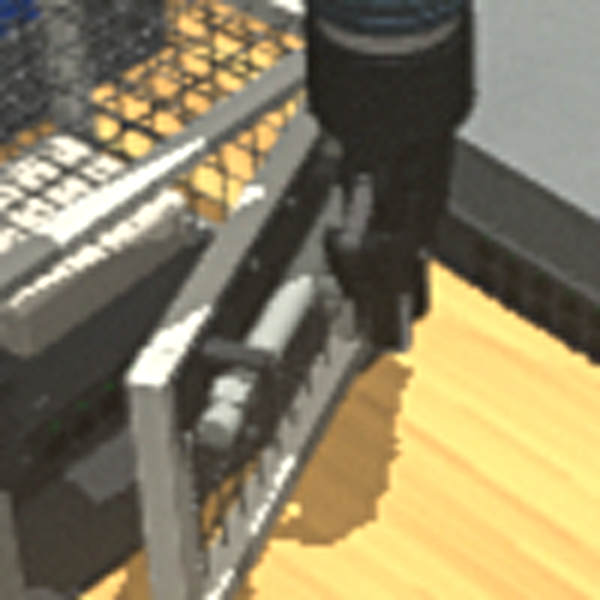

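The side crop shows the free end's top corners at about (133,378) and (172,384), with the outer top edge running up to about (318,140). The numeric fit on w7 (0.518) is not consistent with a rotation about the hinge, so I'll cross-check it.

```bash
python3 - <<'E'
from edge import *
f=lambda x,y:atz("side",(180+x/6,90+y/6),.197,1)
e=f(152,381);a=f(172,384);b=f(318,140);i=f(133,375);j=f(285,130);print("edge",e,a,i,"yaw",[np.arctan2(*(q-p)[[1,0]])for p,q in((a,b),(i,j))])
print("edge from hinge",np.hypot(.7395-e[0],.2785-e[1]))
for th in(.33,.35,.37,.39):
    r=R.from_euler('z',.129+th).as_matrix()[:2,:2];H=np.array([.7395,.2785]);print(th,H+r@[-.27,.012])
for n in("w6","w7"):
    g=cv2.GaussianBlur(cv2.imread(f"pics/{n}.png",0),(5,5),0).astype(float);D=g[4:]-g[:-4];p=pickle.load(open(f"pics/{n}.pkl","rb"))
    for x in(100,200,300,400,500,600,700):
        o=np.argsort(D[:330,x]);pk=[]
        for r in o:
            if all(abs(r-t)>8 for t in pk):pk.append(int(r))
            if len(pk)==3:break
        o=np.argsort(-D[:330,x]);pu=[]
        for r in o:
            if all(abs(r-t)>8 for t in pu):pu.append(int(r))
            if len(pu)==3:break
        print(n,x,"dark",[(r+2,int(D[r,x]))for r in pk],"light",[(r+2,int(D[r,x]))for r in pu])
E
```

```text
edge [0.5085 0.1609 0.197 ] [0.5134 0.1532 0.197 ] [0.5052 0.1699 0.197 ] yaw [np.float64(0.4828824331315583), np.float64(0.47927415950915786)]
edge from hinge 0.25919081088385
0.33 [0.4921 0.1696]
0.35 [0.4944 0.1647]
0.37 [0.4967 0.1598]
0.39 [0.4991 0.155 ]
w6 100 dark [(301, -107), (85, -70), (191, -58)] light [(310, 126), (230, 27), (239, 18)]
w6 200 dark [(228, -98), (193, -57), (64, -30)] light [(209, 125), (304, 45), (235, 25)]
w6 300 dark [(231, -106), (196, -59), (74, -59)] light [(211, 134), (68, 58), (257, 43)]
w6 400 dark [(234, -111), (198, -58), (76, -39)] light [(214, 130), (34, 70), (70, 46)]
w6 500 dark [(236, -114), (158, -74), (200, -56)] light [(312, 98), (216, 86), (74, 69)]
w6 600 dark [(239, -119), (202, -60), (309, -10)] light [(218, 140), (314, 108), (98, 50)]
w6 700 dark [(204, -53), (220, -22), (195, -9)] light [(100, 54), (254, 11), (238, 10)]
w7 100 dark [(300, -101), (85, -66), (190, -59)] light [(309, 131), (231, 27), (198, 26)]
w7 200 dark [(228, -99), (193, -60), (62, -38)] light [(208, 128), (303, 43), (235, 23)]
w7 300 dark [(231, -106), (195, -57), (76, -38)] light [(211, 134), (306, 50), (71, 41)]
w7 400 dark [(233, -114), (198, -57), (92, -16)] light [(213, 129), (25, 68), (97, 26)]
w7 500 dark [(236, -114), (139, -75), (200, -57)] light [(311, 100), (216, 74), (68, 68)]
w7 600 dark [(238, -113), (202, -57), (104, -18)] light [(217, 138), (314, 109), (98, 79)]
w7 700 dark [(204, -55), (219, -26), (195, -9)] light [(99, 56), (250, 10), (260, 7)]
```

Peak by peak, the leaf edge in w7 sits on the same image rows as in w6, so the 0.518 fit was an outlier. The gate turned with the tool to 0.329 + 0.024 ≈ 0.353 rad, and the side view gives 0.352 rad. That is about 95 mm at the edge, so I'm handing in.

```bash
python3 -c "
from bench import arm
s=arm.observe();print(s['time_s'],s['force'],s['opening']);print(arm.finish_job())"
```

```text
29.1667 [-5.32050714 -2.16834173 -4.64008316] 0.23697975186981377
the job is handed in; nothing more can be done
None
```

I handed the job in at about 29 s of the 72 s, with the arm still holding the gate about 95 mm ajar by the bolt knob.

- **Charger and drawer:** I laid the charger flat in the middle of the top drawer and pushed the drawer to a firm stop (20 N on the handle). The top view showed its front against the unit. The arm hid part of that view and I did not look at the drawer again afterwards.
- **Bolt:** I gripped the knob, lifted it about 9 mm and drew the bolt about 41–42 mm to its stop. The nose is past the 30 mm needed to clear the keeper.
- **Gate:** The gate stands at about 0.353 rad in the wrist camera and 0.352 rad in the side view. Grip and wrist force were steady at the end, with about 7 N on the wrist.

**Checks that disagreed:** After the first swing the gate measured only about 0.33 rad, so I opened it a little further. My automatic edge fit was unreliable. It was also out on the shut gate, and on the last picture it read the leaf's heading as 0.518 rad, a gate angle of about 0.39. I rejected that because the edge had not moved in the image between the two pictures. The free-edge position in the side view was about 1 cm from where I predicted along the leaf, but its sideways position fits about 0.36 rad.

I viewed 12 pictures, two over the budget.

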